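Click the sliding stop into its notch and butt the blank against it

ROBOT

A 6-joint arm with a two-finger parallel gripper is mounted at the origin on the work surface. World frame = base frame: x ahead of the robot, y to its left, z up, the work surface at z = 0. Lengths are in mm, angles in rad, forces in N, time in s.
With the tool pointing down it reaches from about 300 to 875 mm from the base axis. Payload 6.4 kg.
Tool frame: the origin (TCP) lies at the very end of the fingers, on their centre line; the grasp point (between the pads) lies 19 mm behind it (grip_point_offset is the z of the grasp point in the tool frame, in mm); z points along the fingers, y is the line along which they close (so a half turn about z gives the same grasp; the last joint's range is limited). The gripper opens to 85 mm and grips with 20 to 120 N. Pads are 22 mm wide; open, the fingers measure 114 mm over their backs; the gripper's body (76 mm by 85 mm) begins 54 mm behind the grasp point. The pads swing forward as they close: fully open they stand 13 mm farther back than shut.
Start: joints at [1.123, 0.181, 1.607, -0, 1.354, -0.206], TCP at [137.671, 558.29, 231.288] pointing down, gripper open.
Joint ranges: [-2.99, 2.99], [-0.89, 2.07], [0.3, 2.58], [-1.14, 4.28], [0, 2.63], [-3.12, 3.12]. Speed limits (rad/s): [2.57, 2.57, 3.01, 3.14, 3.14, 3.14].

INTERFACE

Orientations are given as a unit quaternion [x, y, z, w].
In Python, from bench import * gives the robot as it stands.
- The arm moves only by the shell command python3 -m inch 'ROWS' [OPENING]. ROWS is JSON, a list of rows, each an object of numbers: "tx", "ty", "tz": the shift along the tool's x, y, z in m; "rx", "ry", "rz": the turn, a rotation vector about the tool's x, y, z in rad. A call has exactly 5 rows; each row is the pose to reach, as a shift and turn from the pose commanded when the call began, along the tool's axes at that moment; what a row does not reach only later rows make up. A row lasts 1/10 s, in which the tool goes at most 50 mm and 8.59 degrees, less where a joint would pass 70% of its speed; a pose out of reach is approached as far as the arm can. A call with a gripper value outside its range is refused whole. OPENING is the closure, from 0 (fully open) to 1 (shut), set as the call begins (- or left out, the last holds). The fingers move at their own pace and stop on an object; the grip force is fixed at half the most. Time passes only in rows, so rows that repeat a pose let the fingers close, or fill a call up. It gives the time, the measured TCP pose, the force, the opening and the grip force at its end, in the units of the state.
- state(): the state, without advancing time (a new reading comes with each control period).
- camera(name): name is "scene" or "side" or "wrist"; returns a dict with "image" (480x640x3 uint8, red, green, blue), "intrinsics" (3x3 intrinsics, pixels), "k1" (the pictures are not rectified: a ray, as slopes to the right and down, at radius r is drawn at 1 + k1 r^2 times it, then the intrinsics apply), "camera_from_world" (4x4, takes a point from world to camera coordinates). Camera axes: x right, y down, z forward; pixel columns grow to the right and rows downward; lengths in mm; the calibration is good to about 2 mm. A picture is of the moment at which its call begins. There is no depth.
- job_done(): hands the job in; it is judged then, once.
The state is a dict: "clock": time; "q": joint angles; "qvel": joint speeds; "joint_torque": joint torques, N m; "tool_pos": TCP position; "tcp_rot": TCP orientation; "wrist_force": force on the tool from outside, world axes, zero at the start; "ft_torque": the same for the moment, N m; "opening": finger opening in mm; "grip_force": force on a finger pad.
Only numpy, scipy, OpenCV 4.12 (cv2) and the standard library are available. Lean on these libraries where they do the work, as an engineer would, in place of code of your own. Each camera call takes 0.05 s, during which the arm holds its last target. There are 200 camera calls.

TASK

Get the painting jig ready for the next wooden blank: push the sliding stop along its rail towards the blank until it clicks into the notch of the clip on the rail and stays there, then push the blank along the channel until its edge lies against the stop, with the stop still in its notch. Only push with the fingers: do not pinch the stop, do not lift the blank, leave the paint things around the jig where they are, and finish with the hand clear of everything.

Things in the scene. Friction and masses are not known exactly. Their poses are not given: they have to be found in the camera images.
- jig: Fixed plywood board 190 x 540 x 12 mm on the table; origin: centre of its underside; y along the rail, x across (away from the robot), z up. Heights are above the table. Rail: far side, 24 mm wide, centred at x = +65 mm, top at 26 mm. Low lip: near side, inner face at x = -62 mm, top at 22 mm. Between them is the blank's 115 mm wide channel, floor at 12 mm.
- stop (a joint): Travel of the grey sliding stop along the rail in m: 0 at the +y end of the rail (its centre at y = +200 mm), growing as it moves towards -y (towards the blank), at most 0.26. It rubs with about 0.6 N. Centre y of the stop in the jig's frame = 0.200 - value.
- stop_pin (a point): Foot of the stop's spring pin, on the rail's top (jig x = +65 mm, height 26 mm). The grey stop: carriage on the rail, 46 x 48 mm (jig x = +44 to +90 mm), top at 58 mm, steel pin to 65 mm; and a cross-arm towards the robot, jig x = -55 to +45 mm, 24 mm thick in y, height 15 to 50 mm.
- stop_push_face (a point): Centre of the flat +y face of the stop's cross-arm (100 mm wide in x, 35 mm high), at jig x = -5 mm, 32.5 mm above the table: the face to push, in the -y direction.
- stop_front_face (a point): Centre of the flat -y face of the cross-arm, at jig x = -5 mm, 32.5 mm above the table: the face that the blank is to lie against. Axes as the jig's.
- clip_seat (a point): Notch of the fixed steel clip on the rail's top (jig x = +65 mm, y = +30 to +100 mm; axes as the jig's), dark thumbscrew on the rail's far side. Seated = stop_pin here. From +y the push rises to 4 to 5 N on a ramp up to a ridge 6 mm before the seat, then the stop snaps ahead by itself and the push falls to nothing: seated. About 11 N drives it back out, 15 N on past.
- blank_centre (a point): Centre (half-way up, 9 mm over its underside) of the loose wooden blank, 110 mm (x) x 120 mm (y) x 18 mm thick, 0.15 kg, lying in the channel on the -y side of the stop with about 2.5 mm play to either side; its underside is 12 mm above the table. Axes along the jig's.
- blank_front_edge (a point): Middle of the blank's +y edge face, half-way up (60 mm from its centre): this edge is to meet the stop.
- blank_back_edge (a point): Middle of the blank's -y edge face, half-way up: the place to push, in the +y direction.
- paint_pot: Bystander: yellow paint jar 72 mm across, 150 mm high, beyond the jig's far side; origin at its underside.
- dropper: Bystander: green dispensing bottle 52 mm across, 150 mm high, beyond the jig's far side; origin at its underside.
- brush_jar: Bystander: glass jar with brushes 72 mm across, 90 mm high (brushes to 180 mm), beyond the jig near its +y end; origin at its underside.
- palette: Bystander: flat white palette tray 110 x 160 mm, 12 mm high, beyond the rail; origin at its underside.
There are look-alikes about, which are no part of the job. What is meant by the part that bears blank_centre is not purple, and is the smaller of those in its own colour.

How it is judged:
By the outcome, as a careful person would: the job done as asked, in the order asked, and still so for the second after the job is handed in, with the robot touching nothing.
It also fails if it takes over 61 s, if anything falls off the work surface, if the arm or the gripper's body presses on something with over 40 N, if the wrist force passes 120 N, or if a joint passes its speed limit or range.

## Working session

There is one attempt and no reset: what is moved stays moved. The work goes in short steps, Python scripts to look and compute and a shell command to move; the robot and the scene stay as the last step left them, time stands still between calls to the robot, and variables do not carry over. Pictures are saved under pics/ and viewed, at most 10 in all, crops included, and the job is handed in when it is done.

```bash
ls; mkdir -p pics; python3 - <<'E'
from bench import *
import cv2,pickle
s=state();print({k:s[k] for k in('clock','tool_pos','tcp_rot','wrist_force','opening')})
for n in('scene','side'):
    c=camera(n);pickle.dump(c,open(f'pics/{n}0.pkl','wb'));cv2.imwrite(f'pics/{n}0.png',c['image'][...,::-1])
E
```

```text
pics
{'clock': 0.0, 'tool_pos': array([137.40612609, 557.76433933, 230.38969578]), 'tcp_rot': array([ 1.20599363e-01,  9.92700876e-01, -8.26713329e-04, -2.86356895e-04]), 'wrist_force': array([ 0.4455927, -0.1043096, -0.2456089]), 'opening': 85.46236382566171}
```

View pics/scene0.png

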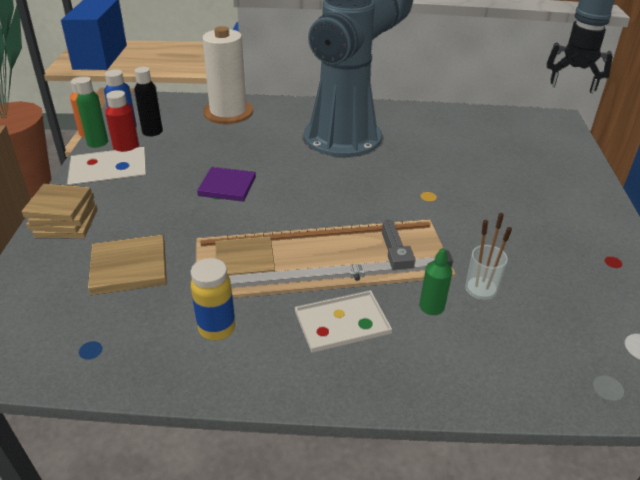

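View pics/side0.png

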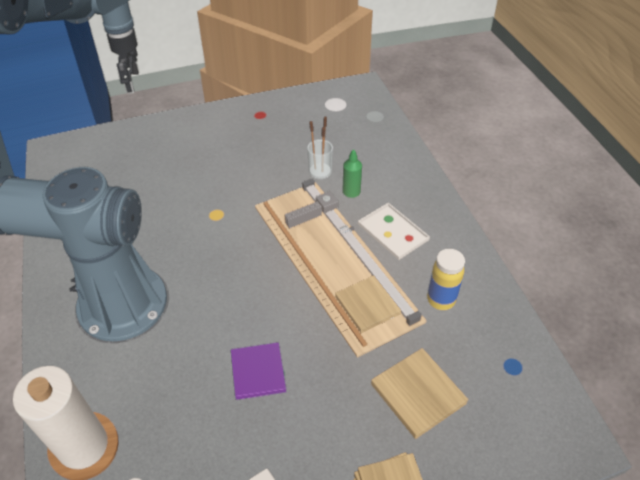

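The scene view shows the jig around (200–450, 220–295), with the blank in its channel at (245,255) and the stop at (398,245). The side view shows the jig from (310,190) to (365,345). I'll zoom in on both to pick corners.

```bash
python3 - <<'E'
import cv2
a=cv2.imread('pics/scene0.png')[205:305,185:465];b=cv2.imread('pics/side0.png')[170:360,245:435]
cv2.imwrite('pics/a.png',cv2.resize(a,(784,280),interpolation=cv2.INTER_CUBIC));cv2.imwrite('pics/b.png',cv2.resize(b,(590,590),interpolation=cv2.INTER_CUBIC))
E
```

```text
(no output)
```

View pics/a.png

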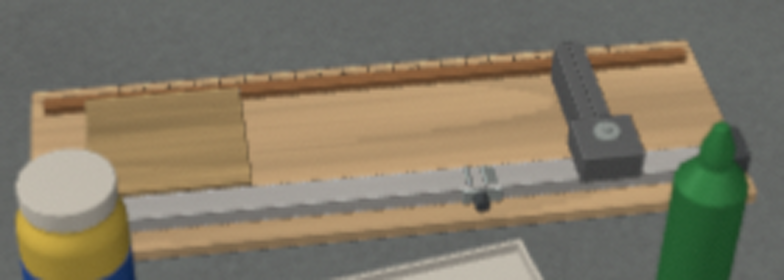

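View pics/b.png

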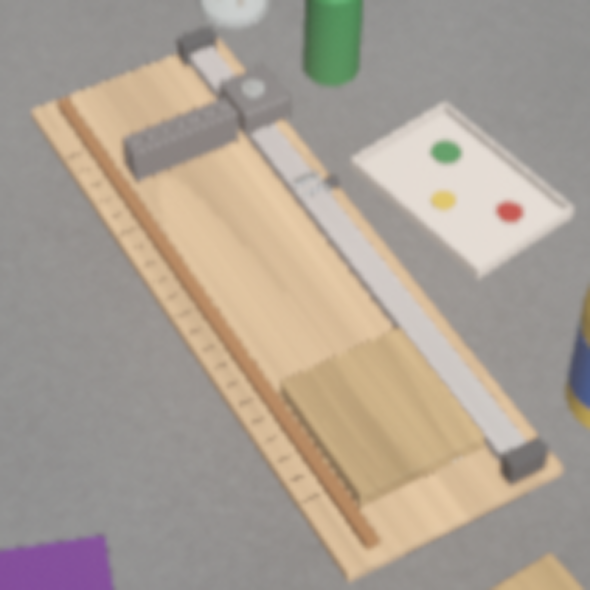

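Side crop: the board corners are at about (33,112), (350,575) and (562,465), and the blank's top corners at (282,381), (395,330), (488,442) and (358,490). The stop's pin is at (253,88). In the scene crop the pin is at (607,130). I'll fit poses from these points.

```bash
cat > fit.py <<'E'
import numpy as np,pickle
from scipy.optimize import least_squares
C={n:pickle.load(open(f'pics/{n}0.pkl','rb')) for n in('scene','side')}
def proj(c,P):
    p=c['camera_from_world']@np.append(P,1);u=p[:2]/p[2];u=u*(1+c['k1']*(u@u));K=c['intrinsics']
    return np.array([K[0,0]*u[0]+K[0,2],K[1,1]*u[1]+K[1,2]])
A=lambda x,y:('scene',185+x/2.8,205+y/2.8)
B=lambda x,y:('side',245+x/3.105,170+y/3.105)
def jw(p,q):
    c,s=np.cos(p[2]),np.sin(p[2]);return np.array([p[0]+c*q[0]-s*q[1],p[1]+s*q[0]+c*q[1],q[2]])
J=[(B(33,112),(-95,270,12)),(B(350,574),(-95,-270,12)),(B(562,465),(95,-270,12)),(A(33,93),(-95,-270,12)),(A(688,42),(-95,270,12)),(A(752,190),(95,270,12))]
BL=[(B(282,381),(-55,60,30)),(B(395,330),(55,60,30)),(B(488,442),(55,-60,30)),(B(358,490),(-55,-60,30)),(A(240,90),(-55,60,30)),(A(250,183),(55,60,30)),(A(85,100),(-55,-60,30))]
PIN=[A(607,130),B(253,88)]
TS=[A(482,190),B(305,183)] # clip, rough
def res(p):
    r=[]
    for (n,u,v),q in J: r+=list(proj(C[n],jw(p,q))-(u,v))
    for (n,u,v),q in BL: r+=list(proj(C[n],jw(p,(q[0]+p[3],q[1]+p[4],q[2])))-(u,v))
    for n,u,v in PIN: r+=list(proj(C[n],jw(p,(65,p[5],65)))-(u,v))
    for n,u,v in TS: r+=list(.3*(proj(C[n],jw(p,(65,p[6],30)))-(u,v)))
    return np.array(r)
if __name__=='__main__':
    s=least_squares(res,[450,0,0,0,-150,150,60],loss='soft_l1',x_scale=[100,100,.1,10,100,100,100]);p=s.x
    print(p.round(3));print(res(p).reshape(-1,2).round(1).tolist())
    f=lambda *q:jw(p,q).round(1)
    print('pushface',f(-5,p[5]+12,32.5),'back',f(p[3],p[4]-60,21),'seat',f(65,p[6],26))
E
python3 fit.py
```

```text
[ 5.35743e+02 -3.30800e+01  1.96000e-01 -3.40300e+00 -1.65376e+02
  1.55094e+02  6.33700e+01]
[[-0.7, -1.6], [-0.9, -0.2], [0.5, 0.3], [-1.6, 0.0], [-0.8, -0.0], [1.6, 2.0], [-1.2, -0.9], [1.6, -2.2], [-1.0, -2.9], [0.5, 1.1], [-0.8, -0.7], [-0.0, -0.2], [-0.7, 0.1], [-0.5, -0.4], [0.0, -2.0], [-0.2, -1.6], [0.1, -0.4]]
pushface [498.4 129.9  32.5] back [ 576.2 -254.8   21. ] seat [587.2  41.7  26. ]
```

```bash
python3 -m inch '[{"tx":-0.038,"ty":-0.025,"rz":-0.09},{"tx":-0.076,"ty":-0.05,"rz":-0.18},{"tx":-0.114,"ty":-0.075,"rz":-0.26},{"tx":-0.152,"ty":-0.1,"rz":-0.35},{"tx":-0.19,"ty":-0.126,"rz":-0.438}]' 1
cat > rel.py <<'E'
from bench import *
import numpy as np
from scipy.spatial.transform import Rotation as R
def rel():
    s=state();P=s['tool_pos'];a=.196;d=P-np.array([535.7,-33.1,0]);c,n=np.cos(a),np.sin(a)
    r=R.from_quat(s['tcp_rot']).as_matrix();y=r[:,1]
    f=s['wrist_force']
    print('t',s['clock'],'jig',np.round([c*d[0]+n*d[1],-n*d[0]+c*d[1],P[2]],1),'yaw_err',round(np.arctan2(-y[0],y[1])-a,4),'Fjig',np.round([c*f[0]+n*f[1],-n*f[0]+c*f[1],f[2]],1),'open',s['opening'])
rel()
E
python3 rel.py
```

```text
t 0.1 jig [-275.6  657.2  230.5] yaw_err -0.4378 Fjig [ 0.3 -0.2 -0.2] open 85.4181073479121schema error: expected keys tx, ty, tz, rx, ry, rz
```

```bash
python3 -m inch '[{"tx":-0.038,"ty":-0.025,"tz":0,"rx":0,"ry":0,"rz":-0.09},{"tx":-0.076,"ty":-0.05,"tz":0,"rx":0,"ry":0,"rz":-0.18},{"tx":-0.114,"ty":-0.075,"tz":0,"rx":0,"ry":0,"rz":-0.26},{"tx":-0.152,"ty":-0.1,"tz":0,"rx":0,"ry":0,"rz":-0.35},{"tx":-0.19,"ty":-0.126,"tz":0,"rx":0,"ry":0,"rz":-0.438}]' 1; python3 rel.py
```

```text
clock: 0.6
tool_pos: [292.6, 388.9, 231.0]
tcp_rot: [-0.1, 0.995, -0.0, -0.0]
wrist_force: [1.3, -0.3, 0.3]
opening: 12.0
grip_force: 0.0
t 0.6 jig [-156.2  461.3  231. ] yaw_err 0.0044 Fjig [ 1.2 -0.5  0.3] open 12.018265456552983
```

```bash
python3 -m inch '[{"tx":-0.026,"ty":-0.04,"tz":0,"rx":0,"ry":0,"rz":0},{"tx":-0.052,"ty":-0.08,"tz":0,"rx":0,"ry":0,"rz":0},{"tx":-0.078,"ty":-0.12,"tz":0,"rx":0,"ry":0,"rz":0},{"tx":-0.104,"ty":-0.16,"tz":0,"rx":0,"ry":0,"rz":0},{"tx":-0.13,"ty":-0.2,"tz":0,"rx":0,"ry":0,"rz":0}]' 1; python3 -m inch '[{"tx":-0.013,"ty":-0.023,"tz":0.02,"rx":0,"ry":0,"rz":0},{"tx":-0.026,"ty":-0.046,"tz":0.05,"rx":0,"ry":0,"rz":0},{"tx":-0.026,"ty":-0.046,"tz":0.09,"rx":0,"ry":0,"rz":0},{"tx":-0.026,"ty":-0.046,"tz":0.13,"rx":0,"ry":0,"rz":0},{"tx":-0.026,"ty":-0.046,"tz":0.13,"rx":0,"ry":0,"rz":0}]' 1; python3 rel.py
python3 - <<'E'
from bench import *
import cv2,pickle
c=camera('side');im=c['image'][...,::-1][120:320,230:430]
cv2.imwrite('pics/c.png',cv2.resize(im,(600,600),interpolation=cv2.INTER_CUBIC))
E
```

```text
clock: 1.1
tool_pos: [459.3, 217.9, 231.1]
tcp_rot: [-0.098, 0.995, 0.0, -0.0]
wrist_force: [1.2, 0.6, 0.6]
opening: 0.4
grip_force: 0.0
clock: 1.6
tool_pos: [488.0, 178.5, 95.5]
tcp_rot: [-0.098, 0.995, -0.0, -0.006]
wrist_force: [-0.6, -0.5, 0.0]
opening: 0.1
grip_force: 0.0
t 1.6 jig [ -5.6 216.9  95.5] yaw_err -0.0007 Fjig [-0.7 -0.4  0. ] open 0.10525480853259954
```

View pics/c.png

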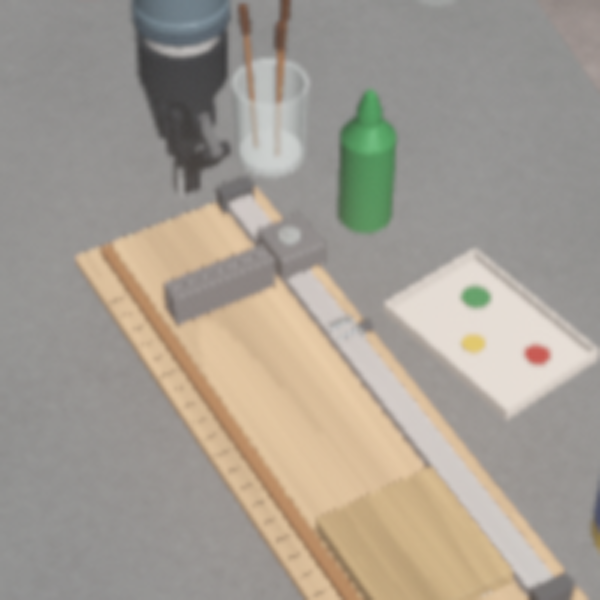

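The crop shows the closed fingers at (190,185), above the channel on the +y side of the stop, and the path down is clear. I'll descend now.

```bash
python3 -m inch '[{"tx":0,"ty":0,"tz":0.03,"rx":0,"ry":0,"rz":0},{"tx":0,"ty":0,"tz":0.06,"rx":0,"ry":0,"rz":0},{"tx":0,"ty":0,"tz":0.067,"rx":0,"ry":0,"rz":0},{"tx":0,"ty":-0.01,"tz":0.067,"rx":0,"ry":0,"rz":0},{"tx":0,"ty":-0.02,"tz":0.067,"rx":0,"ry":0,"rz":0}]' 1; python3 rel.py;  python3 -m inch '[{"tx":0,"ty":-0.005,"tz":0,"rx":0,"ry":0,"rz":0},{"tx":0,"ty":-0.01,"tz":0,"rx":0,"ry":0,"rz":0},{"tx":0,"ty":-0.015,"tz":0,"rx":0,"ry":0,"rz":0},{"tx":0,"ty":-0.02,"tz":0,"rx":0,"ry":0,"rz":0},{"tx":0,"ty":-0.025,"tz":0,"rx":0,"ry":0,"rz":0}]' 1; python3 rel.py
```

```text
clock: 2.15
tool_pos: [498.6, 159.7, 36.5]
tcp_rot: [-0.099, 0.995, -0.0, 0.002]
wrist_force: [-0.6, -0.7, 0.1]
opening: 0.0
grip_force: 0.0
t 2.15 jig [  1.2 196.3  36.5] yaw_err 0.0013 Fjig [-0.7 -0.6  0.1] open 0.03885307831919781
clock: 2.65
tool_pos: [501.9, 135.1, 34.5]
tcp_rot: [-0.098, 0.995, 0.0, 0.0]
wrist_force: [0.7, 0.4, -0.8]
opening: 0.2
grip_force: 0.4
t 2.65 jig [ -0.3 171.6  34.5] yaw_err 0.0002 Fjig [ 0.7  0.3 -0.8] open 0.19101606195150625
```

```bash
python3 -m inch '[{"tx":0,"ty":-0.006,"tz":0,"rx":0,"ry":0,"rz":0},{"tx":0,"ty":-0.012,"tz":0,"rx":0,"ry":0,"rz":0},{"tx":0,"ty":-0.018,"tz":0,"rx":0,"ry":0,"rz":0},{"tx":0,"ty":-0.024,"tz":0,"rx":0,"ry":0,"rz":0},{"tx":0,"ty":-0.03,"tz":0,"rx":0,"ry":0,"rz":0}]' 1 >/dev/null; python3 rel.py;  python3 -m inch '[{"tx":0,"ty":-0.004,"tz":0,"rx":0,"ry":0,"rz":0},{"tx":0,"ty":-0.008,"tz":0,"rx":0,"ry":0,"rz":0},{"tx":0,"ty":-0.012,"tz":0,"rx":0,"ry":0,"rz":0},{"tx":0,"ty":-0.016,"tz":0,"rx":0,"ry":0,"rz":0},{"tx":0,"ty":-0.02,"tz":0,"rx":0,"ry":0,"rz":0}]' 1 >/dev/null; python3 rel.py
python3 - <<'E'
from bench import *
import cv2,pickle
c=camera('side');im=c['image'][...,::-1][150:300,250:400]
pickle.dump(c,open('pics/side1.pkl','wb'))
cv2.imwrite('pics/d.png',cv2.resize(im,(600,600),interpolation=cv2.INTER_CUBIC))
E
```

```text
t 3.15 jig [ -0.5 141.4  34.2] yaw_err 0.0002 Fjig [ 0.6  0.  -0. ] open 0.1876525930777882
t 3.65 jig [ -0.5 121.7  34.3] yaw_err 0.0002 Fjig [0.3 1.3 0.1] open -0.20496559486317414
```

View pics/d.png

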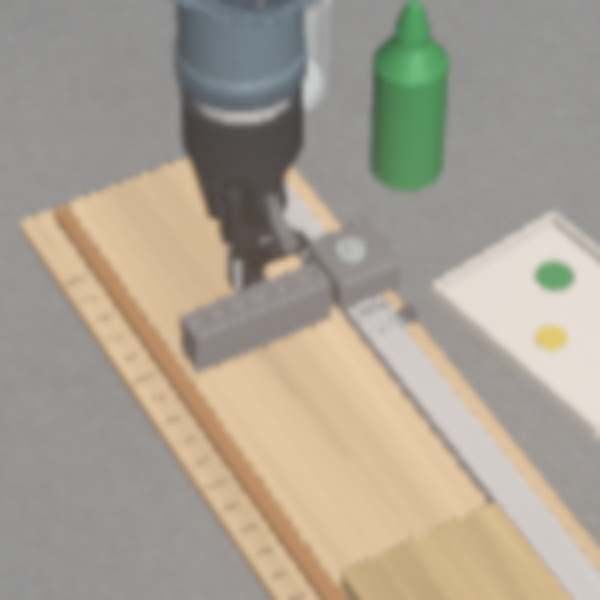

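The stop has moved: its pin is at crop (350,250), with the clip just ahead at (375,315). I'll keep pushing in smaller steps and watch the force.

```bash
python3 -m inch '[{"tx":0,"ty":-0.002,"tz":0,"rx":0,"ry":0,"rz":0},{"tx":0,"ty":-0.004,"tz":0,"rx":0,"ry":0,"rz":0},{"tx":0,"ty":-0.006,"tz":0,"rx":0,"ry":0,"rz":0},{"tx":0,"ty":-0.008,"tz":0,"rx":0,"ry":0,"rz":0},{"tx":0,"ty":-0.01,"tz":0,"rx":0,"ry":0,"rz":0}]' 1 >/dev/null; python3 rel.py;  python3 -m inch '[{"tx":0,"ty":-0.001,"tz":0,"rx":0,"ry":0,"rz":0},{"tx":0,"ty":-0.002,"tz":0,"rx":0,"ry":0,"rz":0},{"tx":0,"ty":-0.003,"tz":0,"rx":0,"ry":0,"rz":0},{"tx":0,"ty":-0.004,"tz":0,"rx":0,"ry":0,"rz":0},{"tx":0,"ty":-0.005,"tz":0,"rx":0,"ry":0,"rz":0}]' 1 >/dev/null; python3 rel.py
```

```text
t 4.2 jig [ -0.5 111.8  34.3] yaw_err 0.0003 Fjig [ 0.6 -0.4 -0.3] open -0.274243834900168
t 4.7 jig [ -0.5 106.9  34.3] yaw_err 0.0002 Fjig [ 0.1  0.5 -0.4] open 0.2378124718820163
```

```bash
python3 -m inch '[{"tx":0,"ty":-0.001,"tz":0,"rx":0,"ry":0,"rz":0},{"tx":0,"ty":-0.002,"tz":0,"rx":0,"ry":0,"rz":0},{"tx":0,"ty":-0.003,"tz":0,"rx":0,"ry":0,"rz":0},{"tx":0,"ty":-0.003,"tz":0,"rx":0,"ry":0,"rz":0},{"tx":0,"ty":-0.003,"tz":0,"rx":0,"ry":0,"rz":0}]' 1 >/dev/null; python3 rel.py
```

```text
t 5.2 jig [ -0.5 103.8  34.3] yaw_err 0.0001 Fjig [ 0.2 -0.5 -0.3] open -0.2691524757666735
```

```bash
for i in 1 2; do python3 -m inch '[{"tx":0,"ty":-0.001,"tz":0,"rx":0,"ry":0,"rz":0},{"tx":0,"ty":-0.002,"tz":0,"rx":0,"ry":0,"rz":0},{"tx":0,"ty":-0.003,"tz":0,"rx":0,"ry":0,"rz":0},{"tx":0,"ty":-0.003,"tz":0,"rx":0,"ry":0,"rz":0},{"tx":0,"ty":-0.003,"tz":0,"rx":0,"ry":0,"rz":0}]' 1 >/dev/null; python3 rel.py; done
python3 - <<'E'
from bench import *
import cv2,pickle
c=camera('side');im=c['image'][...,::-1][170:270,280:380]
pickle.dump(c,open('pics/side2.pkl','wb'))
cv2.imwrite('pics/e.png',cv2.resize(im,(600,600),interpolation=cv2.INTER_CUBIC))
E
```

```text
t 5.7 jig [ -0.5 100.8  34.3] yaw_err 0.0002 Fjig [ 0.5  0.3 -0.6] open -0.20037751686075378
t 6.2 jig [-0.5 98.3 34.3] yaw_err 0.0002 Fjig [0.7 3.9 1. ] open -0.08431731621570647
```

View pics/e.png

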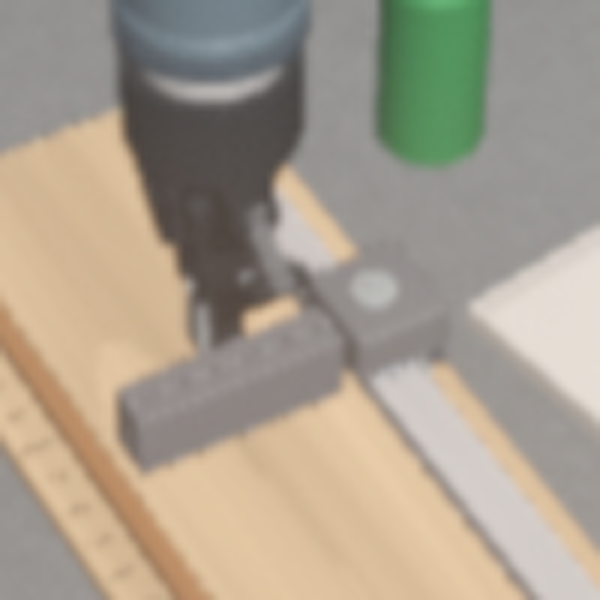

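The image shows the carriage over the clip, with the pin at crop (375,288). The force has risen to 3.9 N, so the pin is on the ramp. I'll go on in 1 mm steps.

```bash
python3 -m inch '[{"tx":0,"ty":-0.0005,"tz":0,"rx":0,"ry":0,"rz":0},{"tx":0,"ty":-0.001,"tz":0,"rx":0,"ry":0,"rz":0},{"tx":0,"ty":-0.001,"tz":0,"rx":0,"ry":0,"rz":0},{"tx":0,"ty":-0.001,"tz":0,"rx":0,"ry":0,"rz":0},{"tx":0,"ty":-0.001,"tz":0,"rx":0,"ry":0,"rz":0}]' 1 >/dev/null; python3 rel.py
```

```text
t 6.75 jig [-0.5 97.  34.3] yaw_err 0.0002 Fjig [0.4 3.7 0.1] open -0.06072231539535947
```

```bash
python3 -m inch '[{"tx":0,"ty":-0.0005,"tz":0,"rx":0,"ry":0,"rz":0},{"tx":0,"ty":-0.001,"tz":0,"rx":0,"ry":0,"rz":0},{"tx":0,"ty":-0.001,"tz":0,"rx":0,"ry":0,"rz":0},{"tx":0,"ty":-0.001,"tz":0,"rx":0,"ry":0,"rz":0},{"tx":0,"ty":-0.001,"tz":0,"rx":0,"ry":0,"rz":0}]' 1 >/dev/null; python3 rel.py
```

```text
t 7.25 jig [-0.5 95.9 34.3] yaw_err 0.0002 Fjig [-0.2  4.9  1.9] open -0.04767763801735906
```

```bash
python3 -m inch '[{"tx":0,"ty":-0.0005,"tz":0,"rx":0,"ry":0,"rz":0},{"tx":0,"ty":-0.001,"tz":0,"rx":0,"ry":0,"rz":0},{"tx":0,"ty":-0.001,"tz":0,"rx":0,"ry":0,"rz":0},{"tx":0,"ty":-0.001,"tz":0,"rx":0,"ry":0,"rz":0},{"tx":0,"ty":-0.001,"tz":0,"rx":0,"ry":0,"rz":0}]' 1 >/dev/null; python3 rel.py
```

```text
t 7.75 jig [-0.5 94.9 34.3] yaw_err 0.0002 Fjig [0.4 4.1 1. ] open -0.1391535489809553
```

```bash
python3 -m inch '[{"tx":0,"ty":-0.0005,"tz":0,"rx":0,"ry":0,"rz":0},{"tx":0,"ty":-0.001,"tz":0,"rx":0,"ry":0,"rz":0},{"tx":0,"ty":-0.001,"tz":0,"rx":0,"ry":0,"rz":0},{"tx":0,"ty":-0.001,"tz":0,"rx":0,"ry":0,"rz":0},{"tx":0,"ty":-0.001,"tz":0,"rx":0,"ry":0,"rz":0}]' 1 >/dev/null; python3 rel.py
```

```text
t 8.25 jig [-0.5 93.7 34.3] yaw_err 0.0002 Fjig [0.6 2.6 0.5] open 0.26522393988502246
```

```bash
python3 -m inch '[{"tx":0,"ty":-0.0005,"tz":0,"rx":0,"ry":0,"rz":0},{"tx":0,"ty":-0.001,"tz":0,"rx":0,"ry":0,"rz":0},{"tx":0,"ty":-0.001,"tz":0,"rx":0,"ry":0,"rz":0},{"tx":0,"ty":-0.001,"tz":0,"rx":0,"ry":0,"rz":0},{"tx":0,"ty":-0.001,"tz":0,"rx":0,"ry":0,"rz":0}]' 1 >/dev/null; python3 rel.py
```

```text
t 8.75 jig [-0.5 92.6 34.3] yaw_err 0.0001 Fjig [-0.5  0.9  0.2] open 0.48715962811482166
```

The force fell to about 0, which suggests a snap. I'll check whether the stop moved further than the hand did.

```bash
python3 rel.py; python3 - <<'E'
from bench import *
import cv2,pickle,numpy as np
from fit import proj,jw
from scipy.optimize import least_squares
c=camera('side');pickle.dump(c,open('pics/side3.pkl','wb'));p=[535.743,-33.08,.196]
old=[pickle.load(open(f'pics/side{i}.pkl','rb')) for i in(0,1,2)]
g=lambda im:cv2.cvtColor(im,cv2.COLOR_RGB2GRAY)
ref=g(old[2]['image']);u0,v0=280+375/6,170+288/6
T=cv2.resize(ref,None,fx=4,fy=4,interpolation=cv2.INTER_CUBIC)[int(4*v0)-28:int(4*v0)+28,int(4*u0)-36:int(4*u0)+36]
for k in old+[c]:
    m=cv2.matchTemplate(cv2.resize(g(k['image']),None,fx=4,fy=4,interpolation=cv2.INTER_CUBIC),T,cv2.TM_CCOEFF_NORMED)
    _,s,_,(x,y)=cv2.minMaxLoc(m);uv=np.array([(x+36)/4,(y+28)/4])
    r=least_squares(lambda q:proj(c,jw(p,(65+q[1],q[0],65)))-uv,[100,0]);print(round(s,3),uv,r.x.round(1))
E
python3 rel.py
```

```text
t 8.75 jig [-0.5 92.6 34.3] yaw_err 0.0001 Fjig [-0.5  0.9  0.2] open 0.48715962811482166
0.984 [326.75 198.25] [148.6  -2.8]
0.987 [338.  212.5] [88.8 -3. ]
1.0 [342.5 218. ] [66.2 -2.8]
0.99 [343.5 219.5] [60.4 -3.2]
t 8.8 jig [-0.5 92.7 34.3] yaw_err 0.0002 Fjig [-0.3 -0.2  0.7] open -0.17620060340109706
```

```bash
cat > pin.py <<'E'
from bench import *
import cv2,pickle,numpy as np,sys
from fit import proj,jw
p=[535.743,-33.08,.196]
g=lambda k:cv2.cvtColor(k['image'],cv2.COLOR_RGB2GRAY).astype(np.float32)
ref=pickle.load(open('pics/side2.pkl','rb'));R=g(ref)
def meas(k):
    # translation of the carriage-top patch by ECC, in pixels, then along the rail
    u,v=int(342),int(218);t=R[v-7:v+9,u-9:u+10]
    W=np.eye(2,3,dtype=np.float32);W[:,2]=u-9+1,v-7+1.5
    s,W=cv2.findTransformECC(t,g(k),W,cv2.MOTION_TRANSLATION,(3,200,1e-6),None,1)
    d=W[:,2]-(u-9,v-7);a=proj(ref,jw(p,(62,66,65)));b=proj(ref,jw(p,(62,56,65)));e=(b-a)/10
    print('ecc',round(s,3),'px',d.round(2),'mm along -y',round(float(d@e/(e@e)),2))
if len(sys.argv)>1: meas(pickle.load(open('pics/side3.pkl','rb')))
meas(camera('side'))
E
python3 pin.py 1; python3 -m inch '[{"tx":0,"ty":-0.0005,"tz":0,"rx":0,"ry":0,"rz":0},{"tx":0,"ty":-0.001,"tz":0,"rx":0,"ry":0,"rz":0},{"tx":0,"ty":-0.001,"tz":0,"rx":0,"ry":0,"rz":0},{"tx":0,"ty":-0.001,"tz":0,"rx":0,"ry":0,"rz":0},{"tx":0,"ty":-0.001,"tz":0,"rx":0,"ry":0,"rz":0}]' 1 >/dev/null; python3 rel.py;python3 pin.py;python3 rel.py
```

```text
ecc 0.993 px [1.13 1.43] mm along -y 5.74
ecc 0.993 px [1.13 1.42] mm along -y 5.73
t 9.35 jig [-0.5 91.7 34.3] yaw_err 0.0002 Fjig [-0.3  0.3 -0.2] open 0.02139017988311523
ecc 0.993 px [1.23 1.56] mm along -y 6.27
t 9.4 jig [-0.5 91.7 34.3] yaw_err 0.0002 Fjig [-1.1 -0.7  0. ] open 0.12705957131029824
```

```bash
for i in 1 2; do python3 -m inch '[{"tx":0,"ty":-0.0005,"tz":0,"rx":0,"ry":0,"rz":0},{"tx":0,"ty":-0.001,"tz":0,"rx":0,"ry":0,"rz":0},{"tx":0,"ty":-0.001,"tz":0,"rx":0,"ry":0,"rz":0},{"tx":0,"ty":-0.001,"tz":0,"rx":0,"ry":0,"rz":0},{"tx":0,"ty":-0.001,"tz":0,"rx":0,"ry":0,"rz":0}]' 1 >/dev/null; python3 rel.py;python3 pin.py;python3 rel.py;done
```

```text
t 9.9 jig [-0.5 90.9 34.3] yaw_err 0.0002 Fjig [ 0.8 -0.   0.4] open -0.05344308238897014
ecc 0.994 px [2.6  3.28] mm along -y 13.19
t 9.95 jig [-0.5 90.9 34.3] yaw_err 0.0002 Fjig [ 0.4 -0.6 -0.1] open -0.09966564696260012
t 10.45 jig [-0.5 89.9 34.3] yaw_err 0.0002 Fjig [-0.2  0.1  0.3] open -0.14334566396778245
ecc 0.994 px [2.61 3.27] mm along -y 13.17
t 10.5 jig [-0.5 90.  34.3] yaw_err 0.0002 Fjig [-1.   0.4  0.1] open -0.07696261661589225
```

The stop jumped 6.9 mm ahead in one step and stayed there while the hand advanced with no force, so it is seated. Next I back off, rise, and cross to behind the blank.

```bash
python3 -m inch '[{"tx":0,"ty":0.01,"tz":0,"rx":0,"ry":0,"rz":0},{"tx":0,"ty":0.02,"tz":0,"rx":0,"ry":0,"rz":0},{"tx":0,"ty":0.02,"tz":-0.03,"rx":0,"ry":0,"rz":0},{"tx":0,"ty":0.02,"tz":-0.07,"rx":0,"ry":0,"rz":0},{"tx":0,"ty":0.02,"tz":-0.1,"rx":0,"ry":0,"rz":0}]' 1 >/dev/null; python3 rel.py
python3 -m inch '[{"tx":0,"ty":-0.035,"tz":0,"rx":0,"ry":0,"rz":0},{"tx":0,"ty":-0.075,"tz":0,"rx":0,"ry":0,"rz":0},{"tx":0,"ty":-0.115,"tz":0,"rx":0,"ry":0,"rz":0},{"tx":0,"ty":-0.155,"tz":0,"rx":0,"ry":0,"rz":0},{"tx":0,"ty":-0.19,"tz":0,"rx":0,"ry":0,"rz":0}]' 1 >/dev/null; python3 rel.py
python3 -m inch '[{"tx":0.002,"ty":-0.035,"tz":0,"rx":0,"ry":0,"rz":0},{"tx":0.003,"ty":-0.075,"tz":0,"rx":0,"ry":0,"rz":0},{"tx":0.003,"ty":-0.115,"tz":0,"rx":0,"ry":0,"rz":0},{"tx":0.003,"ty":-0.155,"tz":0,"rx":0,"ry":0,"rz":0},{"tx":0.003,"ty":-0.185,"tz":0,"rx":0,"ry":0,"rz":0}]' 1 >/dev/null; python3 rel.py
python3 - <<'E'
from bench import *
import cv2,pickle
c=camera('side');im=c['image'][...,::-1][180:380,290:490]
pickle.dump(c,open('pics/side4.pkl','wb'))
cv2.imwrite('pics/f.png',cv2.resize(im,(600,600),interpolation=cv2.INTER_CUBIC))
E
python3 pin.py; python3 rel.py
```

```text
t 11.0 jig [ -0.3 111.  136.1] yaw_err 0.0012 Fjig [ 0.7 -0.5  1.1] open 0.3057445804767341
t 11.5 jig [ -0.4 -80.9 134.4] yaw_err 0.0006 Fjig [ 0.5 -0.3 -0.4] open -0.10531825683787382
t 12.0 jig [  -3.2 -266.5  134.2] yaw_err -0.0003 Fjig [0.8 0.5 0.1] open -0.052521225285350796
ecc 0.975 px [2.5  3.38] mm along -y 13.24
t 12.1 jig [  -3.6 -268.3  134.2] yaw_err -0.0029 Fjig [ 0.5 -0.1  0.8] open -0.32421775522106955
```

View pics/f.png

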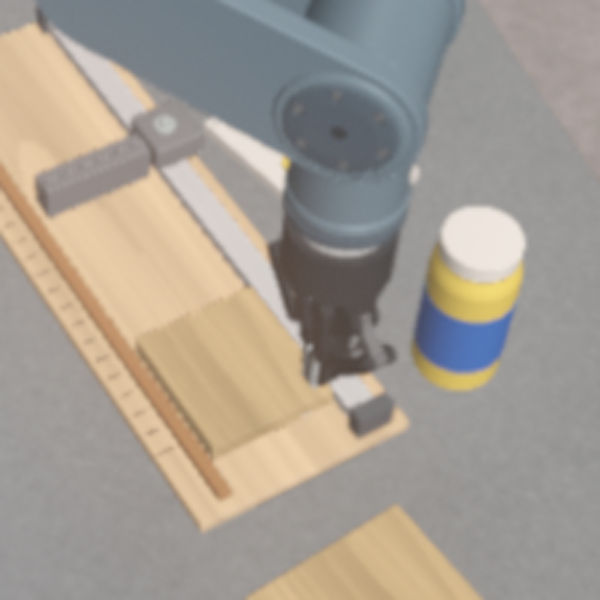

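The view shows the hand above the board's -y end behind the blank, clear of the jar. The stop is unchanged. I'll descend 116 mm, then push.

```bash
python3 -m inch '[{"tx":0,"ty":0,"tz":0.035,"rx":0,"ry":0,"rz":0},{"tx":0,"ty":0,"tz":0.075,"rx":0,"ry":0,"rz":0},{"tx":0,"ty":0,"tz":0.105,"rx":0,"ry":0,"rz":0},{"tx":0,"ty":0,"tz":0.116,"rx":0,"ry":0,"rz":0},{"tx":0,"ty":0,"tz":0.116,"rx":0,"ry":0,"rz":0}]' 1 >/dev/null; python3 rel.py
python3 -m inch '[{"tx":0,"ty":0.004,"tz":0,"rx":0,"ry":0,"rz":0},{"tx":0,"ty":0.008,"tz":0,"rx":0,"ry":0,"rz":0},{"tx":0,"ty":0.012,"tz":0,"rx":0,"ry":0,"rz":0},{"tx":0,"ty":0.016,"tz":0,"rx":0,"ry":0,"rz":0},{"tx":0,"ty":0.02,"tz":0,"rx":0,"ry":0,"rz":0}]' 1 >/dev/null; python3 rel.py
python3 -m inch '[{"tx":0,"ty":0.005,"tz":0,"rx":0,"ry":0,"rz":0},{"tx":0,"ty":0.01,"tz":0,"rx":0,"ry":0,"rz":0},{"tx":0,"ty":0.015,"tz":0,"rx":0,"ry":0,"rz":0},{"tx":0,"ty":0.02,"tz":0,"rx":0,"ry":0,"rz":0},{"tx":0,"ty":0.025,"tz":0,"rx":0,"ry":0,"rz":0}]' 1 >/dev/null; python3 rel.py
```

```text
t 12.6 jig [  -4.  -262.7   16.4] yaw_err 0.0011 Fjig [-0.6 -0.4  0.6] open -0.040934225658740615
t 13.1 jig [  -3.2 -244.9   19. ] yaw_err 0.0003 Fjig [ 0.   0.4 -0.5] open -0.15713174288951415
t 13.6 jig [  -3.3 -219.9   18.5] yaw_err 0.0002 Fjig [-0.  -1.3  1.9] open -0.32305569879097445
```

```bash
for i in 1 2 3; do python3 -m inch '[{"tx":0,"ty":0.006,"tz":0,"rx":0,"ry":0,"rz":0},{"tx":0,"ty":0.012,"tz":0,"rx":0,"ry":0,"rz":0},{"tx":0,"ty":0.018,"tz":0,"rx":0,"ry":0,"rz":0},{"tx":0,"ty":0.024,"tz":0,"rx":0,"ry":0,"rz":0},{"tx":0,"ty":0.03,"tz":0,"rx":0,"ry":0,"rz":0}]' 1 >/dev/null; python3 rel.py;done
python3 - <<'E'
from bench import *
import cv2,pickle
c=camera('side');im=c['image'][...,::-1][180:330,290:440]
pickle.dump(c,open('pics/side5.pkl','wb'))
cv2.imwrite('pics/g.png',cv2.resize(im,(600,600),interpolation=cv2.INTER_CUBIC))
E
```

```text
t 14.1 jig [  -3.4 -189.6   18.4] yaw_err 0.0003 Fjig [-0.4 -1.3  1.1] open -0.46426637302886986
t 14.6 jig [  -3.5 -159.5   18.3] yaw_err 0.0002 Fjig [ 0.1 -1.8  1.2] open 0.12518721554939838
t 15.1 jig [  -3.5 -129.5   18.3] yaw_err 0.0002 Fjig [-0.1 -1.4  0.6] open -0.1514657297089001
```

View pics/g.png

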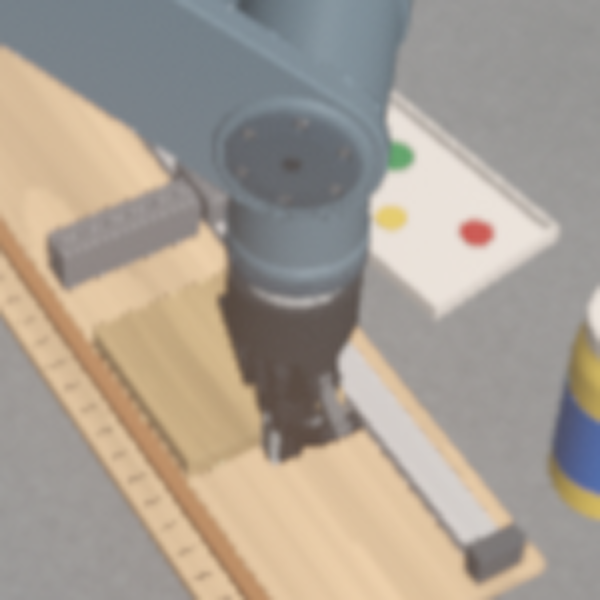

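The blank is sliding straight, with its front edge near crop (95,330) and the stop's arm at (65,285). About 40 mm of gap is left. I'll continue, then creep.

```bash
python3 -m inch '[{"tx":0,"ty":0.006,"tz":0,"rx":0,"ry":0,"rz":0},{"tx":0,"ty":0.012,"tz":0,"rx":0,"ry":0,"rz":0},{"tx":0,"ty":0.018,"tz":0,"rx":0,"ry":0,"rz":0},{"tx":0,"ty":0.022,"tz":0,"rx":0,"ry":0,"rz":0},{"tx":0,"ty":0.026,"tz":0,"rx":0,"ry":0,"rz":0}]' 1 >/dev/null; python3 rel.py
python3 -m inch '[{"tx":0,"ty":0.001,"tz":0,"rx":0,"ry":0,"rz":0},{"tx":0,"ty":0.002,"tz":0,"rx":0,"ry":0,"rz":0},{"tx":0,"ty":0.003,"tz":0,"rx":0,"ry":0,"rz":0},{"tx":0,"ty":0.004,"tz":0,"rx":0,"ry":0,"rz":0},{"tx":0,"ty":0.004,"tz":0,"rx":0,"ry":0,"rz":0}]' 1 >/dev/null; python3 rel.py
```

```text
t 15.65 jig [  -3.6 -103.5   18.2] yaw_err 0.0004 Fjig [-0.4  0.   0.1] open 0.0298085512011462
t 16.15 jig [  -3.5 -100.    18.3] yaw_err 0.0001 Fjig [-0.4 -0.2 -0.3] open -0.07602923443471539
```

```bash
for i in 1 2 ; do python3 -m inch '[{"tx":0,"ty":0.0005,"tz":0,"rx":0,"ry":0,"rz":0},{"tx":0,"ty":0.001,"tz":0,"rx":0,"ry":0,"rz":0},{"tx":0,"ty":0.0015,"tz":0,"rx":0,"ry":0,"rz":0},{"tx":0,"ty":0.0015,"tz":0,"rx":0,"ry":0,"rz":0},{"tx":0,"ty":0.0015,"tz":0,"rx":0,"ry":0,"rz":0}]' 1 >/dev/null; python3 rel.py;done
```

```text
t 16.65 jig [ -3.5 -98.5  18.3] yaw_err 0.0002 Fjig [ 0.3 -1.3  0.7] open -0.23662584835296943
t 17.15 jig [ -3.5 -97.   18.3] yaw_err 0.0002 Fjig [-0.2  0.3 -0.1] open 0.1592532102923223
```

```bash
for i in 1 2 ; do python3 -m inch '[{"tx":0,"ty":0.0005,"tz":0,"rx":0,"ry":0,"rz":0},{"tx":0,"ty":0.001,"tz":0,"rx":0,"ry":0,"rz":0},{"tx":0,"ty":0.0015,"tz":0,"rx":0,"ry":0,"rz":0},{"tx":0,"ty":0.0015,"tz":0,"rx":0,"ry":0,"rz":0},{"tx":0,"ty":0.0015,"tz":0,"rx":0,"ry":0,"rz":0}]' 1 >/dev/null; python3 rel.py;done
```

```text
t 17.65 jig [ -3.5 -95.5  18.3] yaw_err 0.0002 Fjig [-0.5  0.4 -0.8] open 0.047120880695210816
t 18.15 jig [ -3.5 -94.   18.3] yaw_err 0.0002 Fjig [-0.2  0.   0.7] open 0.2349445483409259
```

```bash
python3 -m inch '[{"tx":0,"ty":0.0005,"tz":0,"rx":0,"ry":0,"rz":0},{"tx":0,"ty":0.001,"tz":0,"rx":0,"ry":0,"rz":0},{"tx":0,"ty":0.0015,"tz":0,"rx":0,"ry":0,"rz":0},{"tx":0,"ty":0.0015,"tz":0,"rx":0,"ry":0,"rz":0},{"tx":0,"ty":0.0015,"tz":0,"rx":0,"ry":0,"rz":0}]' 1 >/dev/null; python3 rel.py
```

```text
t 18.65 jig [ -3.4 -92.5  18.3] yaw_err 0.0002 Fjig [ 0.  -1.3 -1. ] open -0.18004254449058485
```

```bash
python3 -m inch '[{"tx":0,"ty":0.0005,"tz":0,"rx":0,"ry":0,"rz":0},{"tx":0,"ty":0.001,"tz":0,"rx":0,"ry":0,"rz":0},{"tx":0,"ty":0.0015,"tz":0,"rx":0,"ry":0,"rz":0},{"tx":0,"ty":0.0015,"tz":0,"rx":0,"ry":0,"rz":0},{"tx":0,"ty":0.0015,"tz":0,"rx":0,"ry":0,"rz":0}]' 1 >/dev/null; python3 rel.py
```

```text
t 19.15 jig [ -3.5 -91.   18.3] yaw_err 0.0002 Fjig [0.2 0.2 0.2] open -0.25989732395685283
```

```bash
python3 -m inch '[{"tx":0,"ty":0.0005,"tz":0,"rx":0,"ry":0,"rz":0},{"tx":0,"ty":0.001,"tz":0,"rx":0,"ry":0,"rz":0},{"tx":0,"ty":0.001,"tz":0,"rx":0,"ry":0,"rz":0},{"tx":0,"ty":0.001,"tz":0,"rx":0,"ry":0,"rz":0},{"tx":0,"ty":0.001,"tz":0,"rx":0,"ry":0,"rz":0}]' 1 >/dev/null; python3 rel.py
```

```text
t 19.65 jig [ -3.5 -90.   18.3] yaw_err 0.0002 Fjig [ 0.  -0.7  1.3] open 0.20342303590259486
```

```bash
python3 -m inch '[{"tx":0,"ty":0.0005,"tz":0,"rx":0,"ry":0,"rz":0},{"tx":0,"ty":0.001,"tz":0,"rx":0,"ry":0,"rz":0},{"tx":0,"ty":0.001,"tz":0,"rx":0,"ry":0,"rz":0},{"tx":0,"ty":0.001,"tz":0,"rx":0,"ry":0,"rz":0},{"tx":0,"ty":0.001,"tz":0,"rx":0,"ry":0,"rz":0}]' 1 >/dev/null; python3 rel.py; python3 - <<'E'
from bench import *
import cv2,pickle
for n in('side','scene'):
    c=camera(n);pickle.dump(c,open(f'pics/{n}6.pkl','wb'))
    im=c['image'][...,::-1]
    im=im[180:300,290:390] if n=='side' else im[210:290,230:420]
    cv2.imwrite(f'pics/h_{n}.png',cv2.resize(im,None,fx=5 if n=='side' else 4,fy=5 if n=='side' else 4,interpolation=cv2.INTER_CUBIC))
E
```

```text
t 20.15 jig [ -3.5 -89.   18.3] yaw_err 0.0002 Fjig [-0.   0.  -0.1] open 0.24317114633941408
```

View pics/h_side.png

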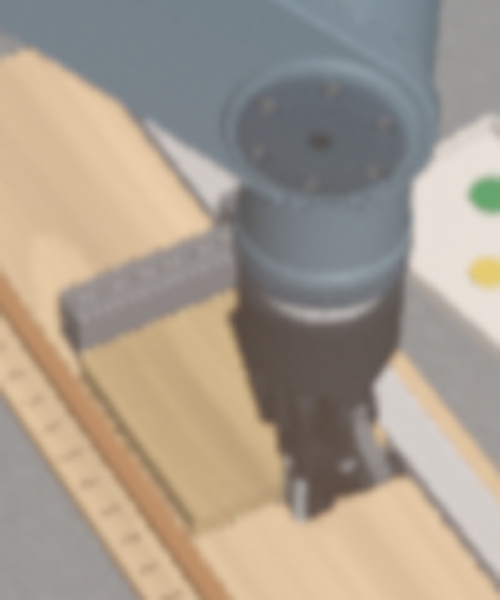

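The blank's front edge at crop (80,350) now looks almost against the stop's arm, but there is no contact force yet. I'll creep on.

```bash
python3 -m inch '[{"tx":0,"ty":0.0005,"tz":0,"rx":0,"ry":0,"rz":0},{"tx":0,"ty":0.001,"tz":0,"rx":0,"ry":0,"rz":0},{"tx":0,"ty":0.001,"tz":0,"rx":0,"ry":0,"rz":0},{"tx":0,"ty":0.001,"tz":0,"rx":0,"ry":0,"rz":0},{"tx":0,"ty":0.001,"tz":0,"rx":0,"ry":0,"rz":0}]' 1 >/dev/null; python3 rel.py
```

```text
t 20.75 jig [ -3.5 -88.   18.3] yaw_err 0.0002 Fjig [ 0.  -0.4 -0.1] open 0.1984521884108598
```

```bash
python3 -m inch '[{"tx":0,"ty":0.0005,"tz":0,"rx":0,"ry":0,"rz":0},{"tx":0,"ty":0.001,"tz":0,"rx":0,"ry":0,"rz":0},{"tx":0,"ty":0.001,"tz":0,"rx":0,"ry":0,"rz":0},{"tx":0,"ty":0.001,"tz":0,"rx":0,"ry":0,"rz":0},{"tx":0,"ty":0.001,"tz":0,"rx":0,"ry":0,"rz":0}]' 1 >/dev/null; python3 rel.py
```

```text
t 21.25 jig [ -3.5 -87.   18.3] yaw_err 0.0002 Fjig [ 0.4 -0.1 -0.2] open -0.14046733308828158
```

```bash
python3 -m inch '[{"tx":0,"ty":0.0005,"tz":0,"rx":0,"ry":0,"rz":0},{"tx":0,"ty":0.001,"tz":0,"rx":0,"ry":0,"rz":0},{"tx":0,"ty":0.001,"tz":0,"rx":0,"ry":0,"rz":0},{"tx":0,"ty":0.001,"tz":0,"rx":0,"ry":0,"rz":0},{"tx":0,"ty":0.001,"tz":0,"rx":0,"ry":0,"rz":0}]' 1 >/dev/null; python3 rel.py
```

```text
t 21.75 jig [ -3.5 -86.1  18.3] yaw_err 0.0002 Fjig [ 0.  -1.2  0.1] open -0.4349612800155232
```

```bash
python3 -m inch '[{"tx":0,"ty":0.0005,"tz":0,"rx":0,"ry":0,"rz":0},{"tx":0,"ty":0.0005,"tz":0,"rx":0,"ry":0,"rz":0},{"tx":0,"ty":0.0005,"tz":0,"rx":0,"ry":0,"rz":0},{"tx":0,"ty":0.0005,"tz":0,"rx":0,"ry":0,"rz":0},{"tx":0,"ty":0.0005,"tz":0,"rx":0,"ry":0,"rz":0}]' 1 >/dev/null; python3 rel.py
```

```text
t 22.25 jig [ -3.4 -85.6  18.3] yaw_err 0.0002 Fjig [-0.1 -1.5 -0.5] open 0.05437862061472464
```

```bash
python3 -m inch '[{"tx":0,"ty":0.0005,"tz":0,"rx":0,"ry":0,"rz":0},{"tx":0,"ty":0.0005,"tz":0,"rx":0,"ry":0,"rz":0},{"tx":0,"ty":0.0005,"tz":0,"rx":0,"ry":0,"rz":0},{"tx":0,"ty":0.0005,"tz":0,"rx":0,"ry":0,"rz":0},{"tx":0,"ty":0.0005,"tz":0,"rx":0,"ry":0,"rz":0}]' 1 >/dev/null; python3 rel.py
```

```text
t 22.75 jig [ -3.5 -85.1  18.3] yaw_err 0.0002 Fjig [-0.7 -1.2 -1.3] open 0.3331324418951238
```

```bash
python3 -m inch '[{"tx":0,"ty":0.0005,"tz":0,"rx":0,"ry":0,"rz":0},{"tx":0,"ty":0.0005,"tz":0,"rx":0,"ry":0,"rz":0},{"tx":0,"ty":0.0005,"tz":0,"rx":0,"ry":0,"rz":0},{"tx":0,"ty":0.0005,"tz":0,"rx":0,"ry":0,"rz":0},{"tx":0,"ty":0.0005,"tz":0,"rx":0,"ry":0,"rz":0}]' 1 >/dev/null; python3 rel.py; python3 -c "
from rel import *
from bench import *
import pickle;pickle.dump(camera('side'),open('pics/side7.pkl','wb'));rel()
import cv2,numpy as np
from fit import proj,jw
g=lambda i:cv2.cvtColor(pickle.load(open(f'pics/side{i}.pkl','rb'))['image'],cv2.COLOR_RGB2GRAY).astype(np.float32)
# arm near end patch: motion from 4 (seated), to 6, 7
c=pickle.load(open('pics/side4.pkl','rb'));R=g(4)
u,v=(proj(c,jw([535.743,-33.08,.196],(-45,60,45)))).astype(int);print(u,v)
for i in (5,6,7):
    W=np.eye(2,3,dtype=np.float32);W[:,2]=u-12,v-10
    # upper part only: keep away from blank
    s,W=cv2.findTransformECC(R[v-10:v+3,u-12:u+14],g(i),W,cv2.MOTION_TRANSLATION,(3,200,1e-6),None,1);print(i,round(s,3),(W[:,2]-(u-12,v-10)).round(2))
"
```

```text
t 23.25 jig [ -3.4 -84.8  18.4] yaw_err 0.0002 Fjig [-1.2 -4.2 -0.3] open 0.27548941888850914
t 23.25 jig [ -3.4 -84.8  18.4] yaw_err 0.0002 Fjig [-1.2 -4.2 -0.3] open 0.27548941888850914
t 23.3 jig [ -3.4 -84.8  18.4] yaw_err 0.0002 Fjig [-1.6 -3.8 -0.4] open -0.32420875711345726
306 240
5 1.0 [-0.01 -0.  ]
6 1.0 [-0.01  0.  ]
7 0.997 [-0.26 -0.33]
```

Contact: the force is 4 N and the hand has stopped advancing freely. The stop has shifted only about 1.5 mm inside its notch. I'll back off, rise and look.

```bash
python3 -m inch '[{"tx":0,"ty":-0.003,"tz":0,"rx":0,"ry":0,"rz":0},{"tx":0,"ty":-0.015,"tz":0,"rx":0,"ry":0,"rz":0},{"tx":0,"ty":-0.03,"tz":0,"rx":0,"ry":0,"rz":0},{"tx":0,"ty":-0.03,"tz":-0.03,"rx":0,"ry":0,"rz":0},{"tx":0,"ty":-0.03,"tz":-0.07,"rx":0,"ry":0,"rz":0}]' 1 >/dev/null
python3 -m inch '[{"tx":0.02,"ty":-0.03,"tz":-0.03,"rx":0,"ry":0,"rz":0},{"tx":0.05,"ty":-0.06,"tz":-0.05,"rx":0,"ry":0,"rz":0},{"tx":0.07,"ty":-0.09,"tz":-0.07,"rx":0,"ry":0,"rz":0},{"tx":0.09,"ty":-0.12,"tz":-0.09,"rx":0,"ry":0,"rz":0},{"tx":0.11,"ty":-0.15,"tz":-0.1,"rx":0,"ry":0,"rz":0}]' 1 >/dev/null; python3 rel.py; python3 -c "
from rel import *
from bench import *
import pickle;k=camera('side');pickle.dump(k,open('pics/side8.pkl','wb'))
import cv2,numpy as np
from fit import proj,jw
g=lambda i:cv2.cvtColor(pickle.load(open(f'pics/side{i}.pkl','rb'))['image'],cv2.COLOR_RGB2GRAY).astype(np.float32)
R=g(4);u,v=306,240
W=np.eye(2,3,dtype=np.float32);W[:,2]=u-12,v-10
s,W=cv2.findTransformECC(R[v-10:v+3,u-12:u+14],g(8),W,cv2.MOTION_TRANSLATION,(3,200,1e-6),None,1);print(round(s,3),(W[:,2]-(u-12,v-10)).round(2))
im=k['image'][...,::-1][200:310,290:390];cv2.imwrite('pics/i.png',cv2.resize(im,None,fx=5,fy=5,interpolation=cv2.INTER_CUBIC))
"; python3 pin.py
```

```text
t 24.3 jig [-114.1 -267.5  190.8] yaw_err -0.0004 Fjig [0.7 0.2 0.8] open 0.14768057141568772
t 24.3 jig [-114.1 -267.5  190.8] yaw_err -0.0004 Fjig [0.7 0.2 0.8] open 0.14768057141568772
0.992 [-0.17 -0.24]Traceback (most recent call last):
  File "pin.py", line 15, in <module>
    meas(camera('side'))
    ~~~~^^^^^^^^^^^^^^^^
  File "pin.py", line 11, in meas
    s,W=cv2.findTransformECC(t,g(k),W,cv2.MOTION_TRANSLATION,(3,200,1e-6),None,1)
        ~~~~~~~~~~~~~~~~~~~~^^^^^^^^^^^^^^^^^^^^^^^^^^^^^^^^^^^^^^^^^^^^^^^^^^^^^
cv2.error: OpenCV(4.12.0) /io/opencv/modules/video/src/ecc.cpp:589: error: (-7:Iterations do not converge) The algorithm stopped before its convergence. The correlation is going to be minimized. Images may be uncorrelated or non-overlapped in function 'findTransformECC'
```

View pics/i.png

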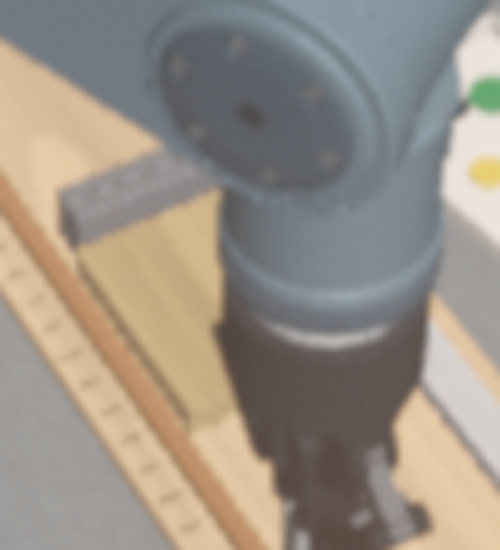

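Ten pictures viewed, so from here I use numbers only. The crop shows the blank's edge flush with the arm at (80,250). I'll move the arm clear of the view and measure the remaining stop offset and the gap.

```bash
python3 -m inch '[{"tx":0.01,"ty":-0.035,"tz":-0.01,"rx":0,"ry":0,"rz":0},{"tx":0.02,"ty":-0.07,"tz":-0.02,"rx":0,"ry":0,"rz":0},{"tx":0.03,"ty":-0.105,"tz":-0.03,"rx":0,"ry":0,"rz":0},{"tx":0.04,"ty":-0.14,"tz":-0.04,"rx":0,"ry":0,"rz":0},{"tx":0.05,"ty":-0.17,"tz":-0.05,"rx":0,"ry":0,"rz":0}]' 1 >/dev/null; python3 rel.py; cat > gap.py <<'E'
from bench import *
import pickle,cv2,numpy as np
from fit import proj,jw
p=[535.743,-33.08,.196]
k=camera('side');pickle.dump(k,open('pics/side9.pkl','wb'))
load=lambda i:cv2.cvtColor(pickle.load(open(f'pics/side{i}.pkl','rb'))['image'],cv2.COLOR_RGB2GRAY).astype(np.float32)
def ecc(i,j,u,v,a,b,c,d,g=(0,0)):
    W=np.eye(2,3,dtype=np.float32);W[:,2]=u-a+g[0],v-c+g[1]
    try:
        s,W=cv2.findTransformECC(load(i)[v-c:v+d,u-a:u+b],load(j),W,cv2.MOTION_TRANSLATION,(3,200,1e-6),None,1);m=W[:,2]-(u-a,v-c)
    except cv2.error: return 'fail'
    A=proj(k,jw(p,(0,60,50)));B=proj(k,jw(p,(0,50,50)));e=(B-A)/10
    return round(s,3),m.round(2),'mm -y:',round(float(m@e/(e@e)),2)
print('arm 4->9',ecc(4,9,306,240,12,14,10,3))
print('pin 4->9',ecc(4,9,345,221,8,9,7,8))
print('pin 2->9',ecc(2,9,342,218,9,10,7,9,(2.5,3.3)))
im=k['image'];
# grey profile along the jig's y across the arm / blank seam, mid-blank, at height 30
for x in(-45,-20,0,25,40):
    r=[]
    for y in range(20,66,3):
        u=proj(k,jw(p,(x,y,30)));q=cv2.getRectSubPix(im,(1,1),tuple(map(float,u)))[0,0];r.append(int(q[0])-int(q[2]))
    print(x,r)
E
python3 gap.py
```

```text
t 24.9 jig [-164.  -436.1  238. ] yaw_err -0.0002 Fjig [ 0.3  0.3 -0.3] open -0.09354520470096896
arm 4->9 (0.183, array([-0.31,  1.96]), 'mm -y:', 4.32)
pin 4->9 (0.873, array([-0.57,  0.02]), 'mm -y:', -1.03)
pin 2->9 (0.845, array([2.06, 3.33]), 'mm -y:', 12.2)
-45 [-15, -15, -15, -14, -15, -15, -15, -15, -15, -16, -16, -15, -15, -16, -16, -16]
-20 [-16, -15, -15, -15, -16, -16, -16, -16, -16, -16, -15, -16, -15, -16, -16, -16]
0 [-16, -16, -16, -15, -16, -17, -15, -16, -16, -16, -16, -16, -16, -16, -17, -16]
25 [-21, -21, -22, -23, -24, -25, -25, -24, -25, -24, -24, -25, -25, -24, -25, -25]
40 [-24, -23, -23, -23, -23, -24, -23, -23, -24, -23, -23, -23, -24, -24, -24, -24]
```

```bash
for i in 1 2; do python3 -m inch '[{"tx":0.03,"ty":0,"tz":0,"rx":0,"ry":0,"rz":0},{"tx":0.065,"ty":0,"tz":0,"rx":0,"ry":0,"rz":0},{"tx":0.1,"ty":0,"tz":0,"rx":0,"ry":0,"rz":0},{"tx":0.13,"ty":0,"tz":0,"rx":0,"ry":0,"rz":0},{"tx":0.15,"ty":0,"tz":0,"rx":0,"ry":0,"rz":0}]' 1 >/dev/null; done; python3 rel.py;python3 gap.py
```

```text
t 25.95 jig [-433.2 -435.4  236.6] yaw_err -0.0515 Fjig [-0.8 -0.2 -0.1] open -0.1861073511993206
arm 4->9 (0.992, array([-0.18, -0.26]), 'mm -y:', -0.98)
pin 4->9 (0.982, array([-0.22, -0.25]), 'mm -y:', -1.04)
pin 2->9 (0.992, array([2.41, 3.07]), 'mm -y:', 12.19)
-45 [66, 66, 67, 67, 67, 67, 67, 65, 57, 36, 18, 11, 10, 10, 10, 10]
-20 [66, 67, 67, 66, 66, 66, 67, 65, 58, 43, 19, 12, 11, 10, 10, 10]
0 [68, 68, 69, 69, 68, 69, 69, 69, 63, 47, 21, 13, 11, 10, 10, 10]
25 [67, 67, 67, 67, 67, 66, 67, 66, 60, 42, 22, 12, 11, 11, 10, 9]
40 [69, 70, 70, 70, 69, 70, 69, 68, 62, 43, 23, 13, 11, 10, 10, 10]
```

The stop is in its notch: its net position is about 6 mm past the pre-snap point, which matches the ridge-to-seat distance. The blank-to-arm seam shows no gap across its full width. The hand is clear, so I'm handing the job in.

```bash
python3 -c "
from bench import *
print(job_done())"
```

```text
the job is handed in; nothing more can be done
None
```

The job is handed in at about 26 s: by force readings and camera measurements the stop is in its notch, the blank lies against it with no visible gap, and the hand is clear; no verdict was returned.

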